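# Hang the L-plate level on the studio peg

## Task

Take the L-shaped aluminium plate out of the slotted rack and hang it on the stand's peg by the one hole from which it hangs level, without slamming or forcing it (never more than 25 N on the stand). With the plate on the peg, push the stiff brass collar straight back with it until it is fully home against the clamped stop ring, and lean on it there with about 12 N for half a second so that it beds. Then let the plate hang free, level and still, close to the collar, and leave everything else on the bench as it is.

Things in the scene. Friction and masses are not known exactly. Their poses are not given: they have to be found in the camera images.
- lplate: L-shaped plate, uniform aluminium 6 mm thick, 0.2-0.35 kg, upright in a rack slot. Arm 200 x 45 mm on top; below one end a leg 55 mm wide goes 110 mm further down, flush with the arm's end; 155 mm tall. Five round 17 mm holes along the arm. Origin: centre of the leg's underside, mid-thickness. x normal to the plate, y along the arm to the free end (y -27.5 to 172.5 mm), z up (arm z 110 to 155 mm).
- hole_a (a point): Centre of the L-plate's first hole, counted from the leg end of the arm, mid-thickness. Diameter 17 mm, 27 mm from the next hole, centre 17 mm below the arm's top edge. Axes as the L-plate's.
- hole_b (a point): Centre of the L-plate's second hole, counted from the leg end of the arm, mid-thickness. Diameter 17 mm, 27 mm from the next hole, centre 17 mm below the arm's top edge. Axes as the L-plate's.
- hole_c (a point): Centre of the L-plate's third hole, counted from the leg end of the arm, mid-thickness. Diameter 17 mm, 27 mm from the next hole, centre 17 mm below the arm's top edge. Axes as the L-plate's.
- hole_d (a point): Centre of the L-plate's fourth hole, counted from the leg end of the arm, mid-thickness. Diameter 17 mm, 27 mm from the next hole, centre 17 mm below the arm's top edge. Axes as the L-plate's.
- hole_e (a point): Centre of the L-plate's fifth hole, counted from the leg end of the arm, mid-thickness. Diameter 17 mm, 27 mm from the next hole, centre 17 mm below the arm's top edge. Axes as the L-plate's.
- stand: Wooden hanging stand, fixed: base 140 x 160 x 22 mm; post 36 x 44 mm, 225 mm high, front face at x = +27 mm. A level round steel peg, 10 mm diameter, domed end, comes out of the post along the stand's -x (towards the robot) 200 mm up. Origin: on the table under the peg's line. A stop ring, 24 mm diameter, 4 mm long, is clamped on the peg, its front face anywhere from x = -18 to -30 mm (not measured).
- collar: Brass stop collar on the peg, 24 mm diameter, 10 mm long, 6 to 23 mm in front of the stop ring (the gap is not measured: feel for it). Stiff: it slides at about 4 N, stays where it is left, and stops dead, without spring, at the stop ring. Origin on the peg's axis at its back face; its front face is 10 mm towards the peg's tip; axes as the stand's.
- peg_tip (a point): The end of the peg, on its axis, 95 mm in front of the stand's origin and 200 mm up; axes as the stand's.
- rack: Fixed wooden rack, 130 (x) x 230 (y) x 45 mm, two slots along y at x = -40 and +40 mm, 9 mm wide, 30 mm deep (floor 15 mm above the table). A cross-block at y = 70 to 95 mm, 140 mm high, carries the free ends of the plates' arms in 15 mm deep notches: a plate must rise 35 mm to come free. Origin: centre of the underside. The plates' axes are parallel to the rack's.
- tplate: Bystander in the rack's other slot: a T-shaped plate of the same size and metal, its 55 mm leg under the middle of its arm, three holes. Origin on the slot floor, 72.5 mm from the arm's middle towards its -y end. To be left alone.
- mallet: Bystander: turned wooden mallet, 200 mm long, 42 mm diameter, lying to the right. Origin under its middle.
- gouge: Bystander: wooden-handled tool lying on the leather mat in front. Origin under its middle.
- spatula: Bystander: spatula, 200 mm long, lying at the back. Origin under its middle.
- brush: Bystander: brush lying to the right. Origin under its middle.
- mug: Bystander: terracotta cup, 76 mm diameter, 85 mm tall, at the back left. Origin at its underside.
- offcut: Bystander: wood block 90 x 50 x 30 mm, front left. Origin at its underside.

How it is judged:
On the way, in this order (a step that is already met when the one before it is completed fails the run):
1. the peg has entered the L-plate's balance hole (x of hole_c in the frame of peg_tip between 0.003 and 0.055 m and y of hole_c in the frame of peg_tip between -0.006 and 0.006 m and z of hole_c in the frame of peg_tip between -0.008 and 0.006 m), for 0.1 s.
2. the plate presses the collar with more than 8 N for 0.3 s, which it bears only when home on its stop ring (contact force between lplate and collar above 8 N), for 0.3 s.
At the end, for the whole second after the job is handed in: The L-plate hangs free on the peg by its third hole (over its centre of mass), level within 0.12 rad and at rest, its mid-plane within 15 mm of the front face of the collar (25 mm from the collar's origin) (x of hole_c in the frame of collar between -0.025 and -0.01 m and y of hole_c in the frame of peg_tip between -0.006 and 0.006 m and z of hole_c in the frame of peg_tip between -0.008 and 0.003 m and angle between lplate's own z axis and vertical below 0.12 rad and linear speed of lplate below 0.03 m/s and angular speed of lplate below 0.25 rad/s); the robot touches nothing.
It fails at once if the plate is pressed on the stand, peg or collar with more than 25 N (contact force between lplate and stand above 25 N or contact force between lplate and collar above 25 N).
It fails at once if the robot bears on the stand or collar with more than 25 N (contact force between any of the fingers, the arm and stand above 25 N or contact force between any of the fingers, the arm and collar above 25 N).
It fails at once if the T-plate or another bystander is moved by more than 20 mm (distance of any of tplate, mallet, gouge, spatula, brush, mug, offcut from where it was at the start of the episode above 0.02 m).
It also fails if it takes over 59 s, if anything falls off the work surface, if the arm or the gripper's body presses on something with over 40 N, if the wrist force passes 120 N, or if a joint passes its speed limit or range.

## Robot

A 6-joint arm with a two-finger parallel gripper is mounted at the origin on the work surface. World frame = base frame: x ahead of the robot, y to its left, z up, the work surface at z = 0. Lengths are in m, angles in rad, forces in N, time in s.
With the tool pointing down it reaches from about 0.275 to 0.825 m from the base axis. Payload 4.9 kg.
Tool frame: the origin (TCP) lies at the very end of the fingers, on their centre line; the grasp point (between the pads) lies behind it (robot.hold_point_z is the y of the grasp point in the tool frame, in m); y points along the fingers, x is the direction in which the jaws open and shut, and the axes are right-handed (so a half turn about y gives the same grasp; the last joint's range is limited). The gripper opens to 85 mm and grips with 20 to 120 N. Pads are 22 mm wide; open, the fingers measure 114 mm over their backs; the gripper's body (76 mm by 85 mm) begins 54 mm behind the grasp point. The pads swing forward as they close: fully open they stand 13 mm farther back than shut.
Start: joints at [-1.264, 0.326, -0.193, 1.052, 0, 1.437], TCP at [0.235, -0.497, 0.231] pointing down, gripper open.
Joint ranges: [-2.65, 2.65], [-0.97, 1.79], [-1.3, 1.35], [-1.93, 2.1], [-1.47, 1.37], [-3.14, 3.14]. Speed limits (rad/s): [2.57, 2.57, 3.14, 3.14, 3.14, 3.14].

## Interface

Orientations are given as a unit quaternion [x, y, z, w].
In Python, from rig import robot gives the robot as it stands.
- The arm moves only by the tool move_arm, never from a script. Its argument "commands" is a list of rows, each an object with "delta_pos": the shift along the tool's x, y, z in m, a list of three; "rot": the turn, a rotation vector about the tool's x, y, z in rad, a list of three. In form: [{"delta_pos": [x, y, z], "rot": [ax, ay, az]}, ...]. A call has exactly 10 rows; each row shifts and turns the commanded pose from where the row before left it, along the tool's axes as they then stand; what a row does not reach is not made up. A row lasts 1/12 s, in which the tool goes at most 41.7 mm and 7.16 degrees, less where a joint would pass 70% of its speed; a pose out of reach is approached as far as the arm can. A call is refused whole if a number of a shift passes 0.0417 or a number of a turn 0.125, either way. A call with a gripper value outside its range is refused whole. "jaw" is the opening, from -1 (shut) to 1 (fully open), so that 0 is half open, set as the call begins (left out, the last holds). The fingers move at their own pace and stop on an object; the grip force is fixed at half the most. Time passes only in rows, so rows that do not move let the fingers close, or fill a call up. It gives the time, the measured TCP pose, the force and the opening at its end, in the units of the state.
- robot.sense(): the state, without advancing time (a new reading comes with each control period).
- robot.get_image(name): name is "side" or "top"; returns the picture (384x512x3 uint8, blue, green, red); there is no depth.
- robot.camera_params(name): a dict with "fx", "fy", "cx", "cy" (pixels), "dist_coeffs" ([k1, k2, p1, p2, k3] as OpenCV has them; the pictures are not rectified), "R" (3x3) and "t" (3): a world point X has camera coordinates R X + t. Camera axes: x right, y down, z forward; pixel columns grow to the right and rows downward; lengths in m; the calibration is good to about 2 mm. A picture is of the moment at which its call begins. camera_params takes no time and is no camera call.
- robot.sign_off(): hands the job in, once; it reports no verdict.
The state is a dict: "time": time; "joint_pos": joint angles; "qd": joint speeds; "joint_efforts": joint torques, N m; "position": TCP position; "tcp_rot": TCP orientation; "wrist_force": force on the tool from outside, world axes, zero at the start; "torque": the same for the moment, N m; "width": finger opening in m.
Only numpy, scipy, OpenCV 4.12 (cv2) and the standard library are available. Lean on these libraries where they do the work, as an engineer would, in place of code of your own. Each camera call takes 0.05 s, during which the arm holds its last target. There are 200 camera calls.

## Working session

There is one attempt and no reset: what is moved stays moved. The work goes in short steps, Python scripts to look and compute and a tool call to move; the robot and the scene stay as the last step left them, time stands still between calls to the robot, and variables do not carry over. Pictures are saved under pics/ and viewed, about 8 in all and at most 12, crops included, and the job is handed in when it is done.

Besides the shell and the picture viewer there is one more tool, called after ">>>" as name(argument=value, ...) on one line, values as JSON. move_arm: Moves the arm, as the interface text tells. Its arguments: {"type":"object","properties":{"commands":{"type":"array"},"jaw":{"type":"number"}},"required":["commands"]}

```bash
ls; mkdir -p pics; python3 - <<'E'
from rig import robot
import cv2
s=robot.sense();print(s, robot.hold_point_z)
for n in("side","top"):
    cv2.imwrite(f"pics/{n}0.png",robot.get_image(n)); print(n,robot.camera_params(n))
E
```

```text
pics
{'time': 0.0, 'joint_pos': array([-1.26423524e+00,  3.26937668e-01, -1.93586283e-01,  1.05200151e+00,
        3.31212040e-06,  1.43658505e+00]), 'qd': array([-9.81569677e-05, -5.81564374e-05, -1.71365332e-03,  4.93296255e-04,
        5.79403307e-04,  2.07012345e-04]), 'joint_efforts': array([-3.84159703e-04, -4.43395436e+01,  2.62441117e+01,  1.53882435e-02,
       -9.61777073e-05, -1.11740744e-05]), 'position': array([ 0.23447911, -0.4968688 ,  0.23050431]), 'tcp_rot': array([-0.5968152 ,  0.3790703 , -0.37813604,  0.59760393]), 'wrist_force': array([1.42149047, 0.24528236, 0.59792418]), 'torque': array([-0.01812276,  0.04941816,  0.01727799]), 'width': 0.08480723956570697} -0.0187
side {'fx': 366.1224493224045, 'fy': 366.1224493224045, 'cx': 258.3537236666739, 'cy': 193.02351318137738, 'dist_coeffs': array([0.0138609, 0.       , 0.       , 0.       , 0.       ]), 'R': array([[-0.90910792, -0.41653839, -0.00430771],
       [-0.24355969,  0.53990901, -0.80571517],
       [ 0.33793708, -0.73143286, -0.59228752]]), 't': array([0.46098431, 0.27541866, 1.0761747 ])}
top {'fx': 452.0064240519011, 'fy': 452.0064240519011, 'cx': 252.35844366539848, 'cy': 191.7760461077554, 'dist_coeffs': array([-0.14848825,  0.        ,  0.        ,  0.        ,  0.        ]), 'R': array([[ 0.02679462, -0.99963857,  0.00218548],
       [-0.98757451, -0.02680979, -0.15484774],
       [ 0.15485036,  0.00199076, -0.98793593]]), 't': array([-0.0731534 ,  0.55503976,  1.64113879])}
```

View pics/side0.png

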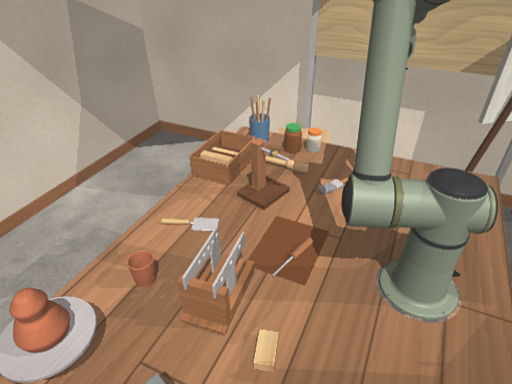

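View pics/top0.png

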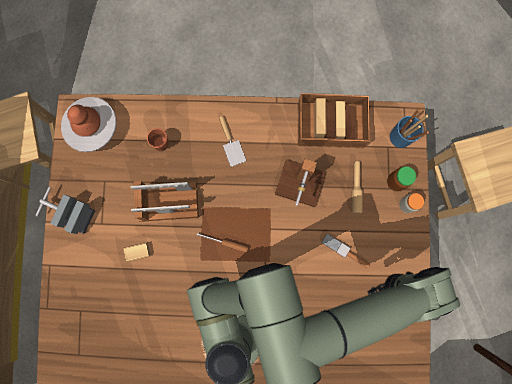

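The side view shows the rack with two upright plates at about (215,285) and the stand at about (262,180). In the top view the rack is at about (168,200) and the stand at about (301,182), with its peg pointing towards the robot. Next I'll enlarge these areas.

```bash
python3 - <<'E'
import cv2,numpy as np
t=cv2.imread("pics/top0.png");s=cv2.imread("pics/side0.png")
def c(im,x,y,w,h,W,H):
    return cv2.resize(im[y:y+h,x:x+w],(W,H),interpolation=cv2.INTER_CUBIC)
# rows of 400x300
a=c(t,125,165,100,75,400,300);b=c(t,265,145,80,60,400,300)
d=c(s,160,220,120,90,400,300);e=c(s,225,130,80,60,400,300)
cv2.imwrite("pics/c1.png",np.vstack([np.hstack([a,b]),np.hstack([d,e])]))
E
```

```text
(no output)
```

View pics/c1.png

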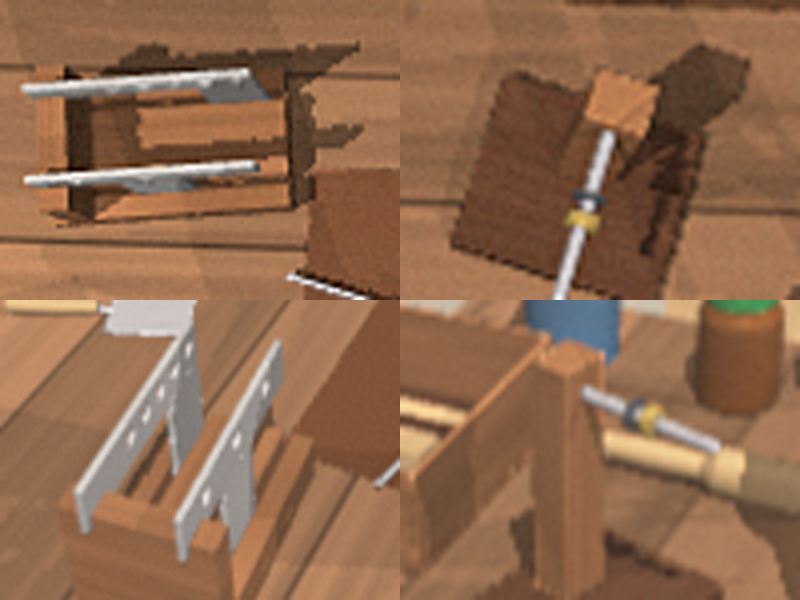

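The crops show the far plate (larger x) with five holes, so it is the L-plate, with its leg at the -y end. The peg runs to lower left from the post. The brass collar is at about top px (301,189) and the dark ring just behind it at about (303,184).

```bash
cat > h.py <<'E'
import cv2,numpy as np
from rig import robot
def cam(n):
    p=robot.camera_params(n);K=np.array([[p['fx'],0,p['cx']],[0,p['fy'],p['cy']],[0,0,1]])
    return K,np.array(p['dist_coeffs']),np.array(p['R']),np.array(p['t'])
def ray(n,px):
    K,D,R,t=cam(n);u=cv2.undistortPoints(np.array(px,float).reshape(-1,1,2),K,D).reshape(-1,2)
    d=np.c_[u,np.ones(len(u))]@R
    return -R.T@t,d/np.linalg.norm(d,axis=1)[:,None]
def onz(n,px,z):
    c,d=ray(n,px);return c+d*((z-c[2])/d[:,2])[:,None]
def proj(n,X):
    K,D,R,t=cam(n);return cv2.projectPoints(np.array(X,float).reshape(-1,1,3),cv2.Rodrigues(R)[0],t,K,D)[0].reshape(-1,2)
def tri(p1,p2):
    c1,d1=ray("top",p1);c2,d2=ray("side",p2);o=[]
    for a,b in zip(d1,d2):
        A=np.c_[a,-b];k=np.linalg.lstsq(A,c2-c1,rcond=None)[0];x=c1+k[0]*a;y=c2+k[1]*b;o.append(np.r_[(x+y)/2,np.linalg.norm(x-y)])
    return np.array(o)
def comp(im,roi,m):
    x,y,w,h=roi;n,l,s,c=cv2.connectedComponentsWithStats(m[y:y+h,x:x+w].astype(np.uint8))
    return [(s[i][4],np.round(c[i]+[x,y],2),s[i][:4]+[x,y,0,0]) for i in range(1,n) if s[i][4]>3]
E
python3 - <<'E'
from h import *
np.set_printoptions(precision=4,suppress=True)
t=cv2.imread("pics/top0.png");s=cv2.imread("pics/side0.png")
ht=cv2.cvtColor(t,cv2.COLOR_BGR2HSV).astype(int);hs=cv2.cvtColor(s,cv2.COLOR_BGR2HSV).astype(int)
silt=(ht[...,1]<50)&(ht[...,2]>110);sils=(hs[...,1]<50)&(hs[...,2]>110)
print("top sil rack",comp(t,(125,165,80,60),silt));print("top sil stand",comp(t,(285,165,35,60),silt))
print("side sil stand",comp(s,(258,140,40,40),sils))
for nm,h,r in(("top",ht,(285,165,35,60)),("side",hs,(258,140,40,40))):
    print(nm,"yel",comp(t,r,(h[...,0]>18)&(h[...,0]<35)&(h[...,1]>110)&(h[...,2]>120)),"blu",comp(t,r,(h[...,0]>95)&(h[...,0]<130)&(h[...,2]<130)&(h[...,1]>40)))
# bright top edge per column of L plate
for x in range(128,192,4):
    print(x,t[178:196,x].mean(1).astype(int))
h=[(160+a/3.3333,220+(b-300)/3.3333) for a,b in((131,437),(146,413),(160,393),(174,372),(188,350))]
P=onz("side",h,.153);print("holes e..a",P)
print("topedge",onz("top",[(130.5,187.5),(187,183.2)],.170))
E
```

```text
top sil rack [(np.int32(207), array([159.15, 185.33]), array([131, 182,  57,   8])), (np.int32(206), array([160.45, 208.54]), array([131, 205,  58,   8]))]
top sil stand [(np.int32(38), array([304.61, 177.16]), array([302, 171,   6,  13])), (np.int32(7), array([302.14, 185.71]), array([301, 185,   3,   3])), (np.int32(45), array([298.24, 197.67]), array([295, 190,   7,  16]))]
side sil stand [(np.int32(30), array([266.53, 150.  ]), array([261, 147,  12,   7])), (np.int32(38), array([281.92, 156.71]), array([276, 154,  13,   7]))]
top yel [(np.int32(20), array([301.15, 188.5 ]), array([298, 187,   7,   4]))] blu []
side yel [(np.int32(18), array([274.56, 153.28]), array([273, 151,   5,   6]))] blu []
128 [118 119 116  82  91 123 130 128 126 126 124 116 118 120 114 115 120 121]
132 [109 112 107  73  82 111 110 132 219 199 132 122 126 114 119 118 112 123]
136 [108 109 106 113 123 116 111 130 218 179 119 117 125 131 133 130 131 133]
140 [103 106 109 122 121 121  75 161 233 162 106 130 139 142 137 136 136 138]
144 [109 105 113  89  78  77  27 206 220 142 115  76  36  38  42  46  47  39]
1
[... 345 characters left out ...]
82 120 115 123  94  58  70 119 121 121 117]
168 [109  82  53  55  19 163 233 190 156 125 116  76  56  80 123 124 117 116]
172 [106  78  54  60  17 211 225 148 117 119 113  66  58  96 124 124 114 112]
176 [ 72  61  59  53  63 213 193 206 162 103 102  78  62 112 122 118 113 105]
180 [ 75  48  57  47 107 206 161  99  93  97  96 100  89 120 126 113 118 107]
184 [ 52  57  54  45 150 212 180 139 107  96 101 100  93 114 123 120 108 112]
188 [ 76  55  57  57  59  60  65  93  97 105 102  96 111 123 123 114 115 115]
holes e..a [[0.5421 0.2916 0.153 ]
 [0.545  0.2645 0.153 ]
 [0.5464 0.2406 0.153 ]
 [0.5485 0.2147 0.153 ]
 [0.5513 0.1867 0.153 ]]
topedge [[0.5405 0.3664 0.17  ]
 [0.5609 0.1687 0.17  ]]
```

```bash
python3 - <<'E'
from h import *
np.set_printoptions(precision=4,suppress=True)
s=cv2.imread("pics/side0.png")
print(tri([(130.5,186.4),(187.5,182.35)],[(183.4,277),(217,227.5)]))
E_=onz("top",[(130.5,186.4),(187.5,182.35)],.170);print(E_,np.linalg.norm(E_[0]-E_[1]))
print("proj edge in side",proj("side",E_))
# peg
print("peg top z.2 (back,mid..front pts)",onz("top",[(304.61,177.16),(301.15,188.5),(298.24,197.67),(295.7,205.7)],.2))
print("peg side z.2",onz("side",[(266.53,150),(274.56,153.28),(281.92,156.71),(288.5,159.5)],.2))
# view side crop annotated
r=cv2.resize(s[215:300,165:235],None,fx=7,fy=7,interpolation=cv2.INTER_CUBIC)
for i in range(0,70,10): cv2.putText(r,str(165+i),(i*7,10),0,.35,(0,0,255));cv2.line(r,(i*7+3,12),(i*7+3,18),(0,0,255))
for i in range(0,85,10): cv2.putText(r,str(215+i),(0,i*7+4),0,.35,(0,0,255))
cv2.imwrite("pics/s1.png",r)
E
```

```text
[[0.5421 0.3655 0.17   0.0051]
 [0.5628 0.1672 0.1619 0.0053]]
[[0.5444 0.3667 0.17  ]
 [0.5639 0.1671 0.17  ]] 0.20061272874814204
proj edge in side [[181.2613 276.8798]
 [215.559  225.0561]]
peg top z.2 (back,mid..front pts) [[ 0.5874 -0.2348  0.2   ]
 [ 0.548  -0.2233  0.2   ]
 [ 0.5163 -0.2138  0.2   ]
 [ 0.4888 -0.2056  0.2   ]]
peg side z.2 [[ 0.5825 -0.238   0.2   ]
 [ 0.5469 -0.2282  0.2   ]
 [ 0.5141 -0.2167  0.2   ]
 [ 0.4862 -0.2084  0.2   ]]
```

View pics/s1.png

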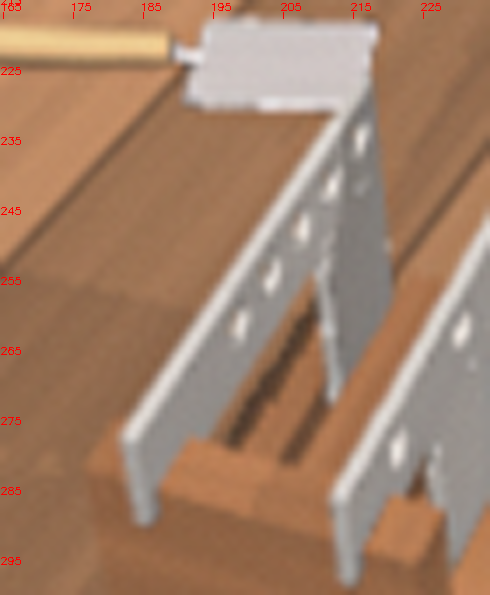

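The side crop agrees with the top view: hole row from (198,261) to (215,234), free top corner at about (182.5,277). The two views differ by 2–4 mm, so I'll use the average.

```bash
cat >> h.py <<'E'
from scipy.spatial.transform import Rotation as Ro
def todo(pos,yaw):
    "shift in present tool axes to pos; turn to tool-x yaw (tool down)"
    s=robot.sense();Rm=Ro.from_quat(s['tcp_rot']);x=Rm.as_matrix()[:,0]
    y=np.arctan2(x[1],x[0])
    Rt=Ro.from_matrix(np.array([[np.cos(yaw),0,-np.sin(yaw)],[np.sin(yaw),0,np.cos(yaw)],[0,-1,0]]))
    print('t',s['time'],'pos',s['position'],'yaw',y,'F',s['wrist_force'],'w',s['width'],'q5,6',s['joint_pos'][4:])
    d=Rm.inv().apply(np.array(pos)-s['position']);print('delta now',d,'rotvec',(Rm.inv()*Rt).as_rotvec());print('delta after turn',Rt.inv().apply(np.array(pos)-s['position']))
E
python3 - <<'E'
from h import *
np.set_printoptions(precision=4,suppress=True)
for a in (.097,.097-np.pi): todo((.559,.202,.30),a)
E
```

```text
t 0.1 pos [ 0.2345 -0.4969  0.2306] yaw -1.1299957862844292 F [-0.0885  0.9123 -0.5122] w 0.085341964766403 q5,6 [0.     1.4366]
delta now [-0.4938 -0.0685  0.5917] rotvec [-0.0011 -1.227  -0.0012]
delta after turn [ 0.3906 -0.0694  0.6642]
t 0.1 pos [ 0.2345 -0.4969  0.2306] yaw -1.1299957862844292 F [-0.0885  0.9123 -0.5122] w 0.085341964766403 q5,6 [0.     1.4366]
delta now [-0.4938 -0.0685  0.5917] rotvec [ 0.0013  1.9146 -0.0013]
delta after turn [-0.3906 -0.0694 -0.6642]
```

>>> move_arm(commands=[{"delta_pos": [0, -0.007, 0], "rot": [0, -0.1227, 0]}, {"delta_pos": [0, -0.007, 0], "rot": [0, -0.1227, 0]}, {"delta_pos": [0, -0.007, 0], "rot": [0, -0.1227, 0]}, {"delta_pos": [0, -0.007, 0], "rot": [0, -0.1227, 0]}, {"delta_pos": [0, -0.007, 0], "rot": [0, -0.1227, 0]}, {"delta_pos": [0, -0.007, 0], "rot": [0, -0.1227, 0]}, {"delta_pos": [0, -0.007, 0], "rot": [0, -0.1227, 0]}, {"delta_pos": [0, -0.007, 0], "rot": [0, -0.1227, 0]}, {"delta_pos": [0, -0.007, 0], "rot": [0, -0.1227, 0]}, {"delta_pos": [0, -0.007, 0], "rot": [0, -0.1227, 0]}], jaw=0)

```text
time: 0.93
position: [0.2346, -0.4971, 0.3011]
tcp_rot: [-0.706, -0.036, 0.037, 0.707]
wrist_force: [-0.6, 0.1, -0.6]
width: 0.0429
```

>>> move_arm(commands=[{"delta_pos": [0.0195, 0, 0.0332], "rot": [0, 0, 0]}, {"delta_pos": [0.0195, 0, 0.0332], "rot": [0, 0, 0]}, {"delta_pos": [0.0195, 0, 0.0332], "rot": [0, 0, 0]}, {"delta_pos": [0.0195, 0, 0.0332], "rot": [0, 0, 0]}, {"delta_pos": [0.0195, 0, 0.0332], "rot": [0, 0, 0]}, {"delta_pos": [0.0195, 0, 0.0332], "rot": [0, 0, 0]}, {"delta_pos": [0.0195, 0, 0.0332], "rot": [0, 0, 0]}, {"delta_pos": [0.0195, 0, 0.0332], "rot": [0, 0, 0]}, {"delta_pos": [0.0195, 0, 0.0332], "rot": [0, 0, 0]}, {"delta_pos": [0.0195, 0, 0.0332], "rot": [0, 0, 0]}])

```text
time: 1.77
position: [0.3967, -0.1462, 0.3012]
tcp_rot: [-0.706, -0.034, 0.034, 0.706]
wrist_force: [0.4, 0.5, -0.0]
width: 0.0425
```

>>> move_arm(commands=[{"delta_pos": [0.0195, 0, 0.0332], "rot": [0, 0, 0]}, {"delta_pos": [0.0195, 0, 0.0332], "rot": [0, 0, 0]}, {"delta_pos": [0.0195, 0, 0.0332], "rot": [0, 0, 0]}, {"delta_pos": [0.0195, 0, 0.0332], "rot": [0, 0, 0]}, {"delta_pos": [0.0195, 0, 0.0332], "rot": [0, 0, 0]}, {"delta_pos": [0.0195, 0, 0.0332], "rot": [0, 0, 0]}, {"delta_pos": [0.0195, 0, 0.0332], "rot": [0, 0, 0]}, {"delta_pos": [0.0195, 0, 0.0332], "rot": [0, 0, 0]}, {"delta_pos": [0.0195, 0, 0.0332], "rot": [0, 0, 0]}, {"delta_pos": [0.0195, 0, 0.0332], "rot": [0, 0, 0]}])

```text
time: 2.6
position: [0.5587, 0.2032, 0.3008]
tcp_rot: [0.706, 0.034, -0.035, -0.706]
wrist_force: [0.6, -0.5, -0.1]
width: 0.0428
```

```bash
python3 - <<'E'
from h import *
np.set_printoptions(precision=4,suppress=True)
todo((.559,.202,.136),.097)
E
```

```text
t 2.6 pos [0.5587 0.2032 0.3008] yaw 0.09740158039424901 F [ 0.5829 -0.5277 -0.105 ] w 0.04284767156035164 q5,6 [-0.0001  1.6981]
delta now [ 0.0003  0.1648 -0.0012] rotvec [ 0.0002  0.0004 -0.0006]
delta after turn [ 0.0002  0.1648 -0.0012]
```

>>> move_arm(commands=[{"delta_pos": [0, 0.0165, 0], "rot": [0, 0, 0]}, {"delta_pos": [0, 0.0165, 0], "rot": [0, 0, 0]}, {"delta_pos": [0, 0.0165, 0], "rot": [0, 0, 0]}, {"delta_pos": [0, 0.0165, 0], "rot": [0, 0, 0]}, {"delta_pos": [0, 0.0165, 0], "rot": [0, 0, 0]}, {"delta_pos": [0, 0.0165, 0], "rot": [0, 0, 0]}, {"delta_pos": [0, 0.0165, 0], "rot": [0, 0, 0]}, {"delta_pos": [0, 0.0165, 0], "rot": [0, 0, 0]}, {"delta_pos": [0, 0.0165, 0], "rot": [0, 0, 0]}, {"delta_pos": [0, 0.0163, 0], "rot": [0, 0, 0]}])

```text
time: 3.43
position: [0.5581, 0.2011, 0.1352]
tcp_rot: [0.706, 0.034, -0.035, -0.706]
wrist_force: [-0.5, 0.5, -0.5]
width: 0.0428
```

```bash
python3 - <<'E'
from h import *
s=robot.get_image("side");t=robot.get_image("top")
c=lambda im,x,y,w,h,f:cv2.resize(im[y:y+h,x:x+w],None,fx=f,fy=f,interpolation=cv2.INTER_CUBIC)
cv2.imwrite("pics/g1.png",np.hstack([c(s,160,190,75,100,5),c(t,125,150,80,100,5)]))
E
```

```text
(no output)
```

View pics/g1.png

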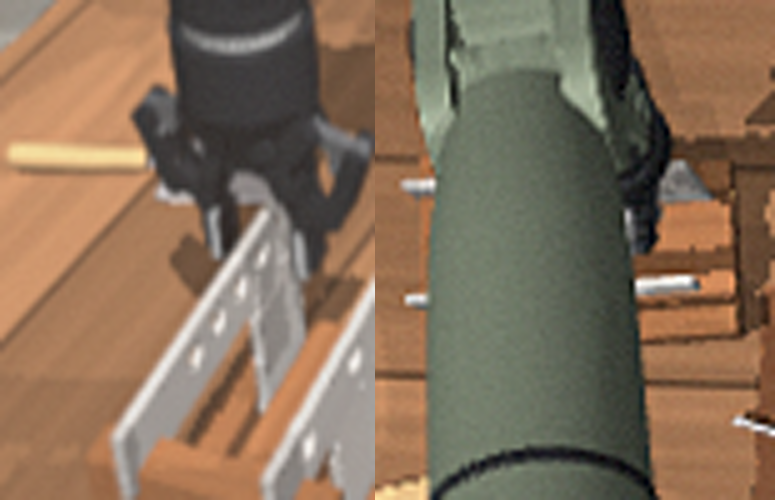

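The plate stands between the open fingers at side crop (265,215), with the fingers near holes a and b. I'll close the jaws.

>>> move_arm(commands=[{"delta_pos": [0, 0, 0], "rot": [0, 0, 0]}, {"delta_pos": [0, 0, 0], "rot": [0, 0, 0]}, {"delta_pos": [0, 0, 0], "rot": [0, 0, 0]}, {"delta_pos": [0, 0, 0], "rot": [0, 0, 0]}, {"delta_pos": [0, 0, 0], "rot": [0, 0, 0]}, {"delta_pos": [0, 0, 0], "rot": [0, 0, 0]}, {"delta_pos": [0, 0, 0], "rot": [0, 0, 0]}, {"delta_pos": [0, 0, 0], "rot": [0, 0, 0]}, {"delta_pos": [0, 0, 0], "rot": [0, 0, 0]}, {"delta_pos": [0, 0, 0], "rot": [0, 0, 0]}], jaw=-1)

```text
time: 4.37
position: [0.5594, 0.2014, 0.1378]
tcp_rot: [-0.706, -0.035, 0.033, 0.706]
wrist_force: [0.0, 0.6, 5.4]
width: 0.0053
```

>>> move_arm(commands=[{"delta_pos": [0, -0.005, 0], "rot": [0, 0, 0]}, {"delta_pos": [0, -0.005, 0], "rot": [0, 0, 0]}, {"delta_pos": [0, -0.005, 0], "rot": [0, 0, 0]}, {"delta_pos": [0, -0.006, 0], "rot": [0, 0, 0]}, {"delta_pos": [0, -0.006, 0], "rot": [0, 0, 0]}, {"delta_pos": [0, -0.006, 0], "rot": [0, 0, 0]}, {"delta_pos": [0, -0.01, 0], "rot": [0, 0, 0]}, {"delta_pos": [0, -0.01, 0], "rot": [0, 0, 0]}, {"delta_pos": [0, -0.01, 0], "rot": [0, 0, 0]}, {"delta_pos": [0, -0.01, 0], "rot": [0, 0, 0]}])

```text
time: 5.2
position: [0.5587, 0.2012, 0.2109]
tcp_rot: [-0.706, -0.034, 0.034, 0.706]
wrist_force: [0.6, -0.6, -3.0]
width: 0.0057
```

```bash
python3 - <<'E'
from h import *
s=robot.get_image("side");t=robot.get_image("top")
cv2.imwrite("pics/side_l.png",s);cv2.imwrite("pics/top_l.png",t)
c=lambda im,x,y,w,h,f:cv2.resize(im[y:y+h,x:x+w],None,fx=f,fy=f,interpolation=cv2.INTER_CUBIC)
cv2.imwrite("pics/l1.png",np.hstack([c(s,160,170,75,110,5),c(t,115,150,80,110,5)]))
np.set_printoptions(precision=4,suppress=True);todo((.4,-.17,.25),-.29)
E
```

```text
t 5.3 pos [0.5599 0.2015 0.212 ] yaw 0.09702912650272073 F [ 0.3398  0.1686 -2.779 ] w 0.005247530745644311 q5,6 [0.     1.6953]
delta now [-0.195  -0.0389 -0.3543] rotvec [-0.0013  0.387   0.0039]
delta after turn [-0.047  -0.038  -0.4018]
```

View pics/l1.png

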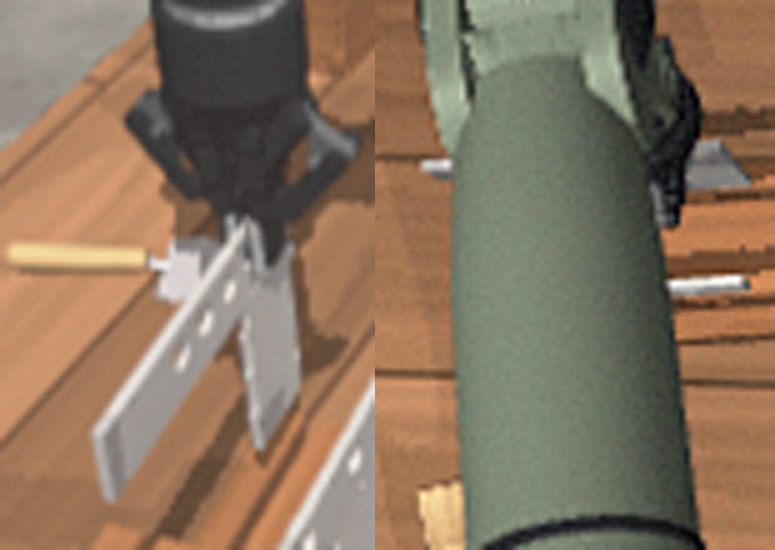

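The plate is clear of the rack and looks nearly level. In the side crop, holes e, d and c are at (182,358), (205,325) and (230,290). I'll cast those onto the known plate plane to get where hole c sits relative to the tool.

```bash
cat >> h.py <<'E'
def onplane(n,px,p0,nv):
    c,d=ray(n,px);return c+d*(((p0-c)@nv)/(d@nv))[:,None]
E
python3 - <<'E'
from h import *
np.set_printoptions(precision=4,suppress=True)
s=cv2.imread("pics/side_l.png");g=cv2.cvtColor(s,cv2.COLOR_BGR2GRAY)
S=robot.sense();p0=S['position'];a=.097;n=np.array([np.cos(a),np.sin(a),0]);u=np.array([-np.sin(a),np.cos(a),0])
px=[]
for x,y in((196.4,241.6),(201,235),(206,228)):
    x0,y0=int(round(x)),int(round(y));w=g[y0-4:y0+5,x0-3:x0+4].astype(float)
    W=np.clip(w-np.percentile(w,70),0,None);yy,xx=np.mgrid[-4:5,-3:4];px.append((x0+(W*xx).sum()/W.sum(),y0+(W*yy).sum()/W.sum()))
for q in (px,[(196.4,241.6),(201,235),(206,228)],[(178.6,256.4),(182.4,270)]):
  P=onplane("side",q,p0,n);print(np.round(q,1).tolist(),"along",(P-p0)@u,"z",P[:,2]-p0[2])
E
```

```text
[[195.7, 241.0], [200.6, 234.0], [205.2, 227.4]] along [0.0803 0.0527 0.0252] z [ 0.0002  0.0001 -0.0003]
[[196.4, 241.6], [201.0, 235.0], [206.0, 228.0]] along [0.0777 0.0514 0.0216] z [-0.0043 -0.0046 -0.0054]
[[178.6, 256.4], [182.4, 270.0]] along [0.162  0.1572] z [ 0.025  -0.0266]
```

>>> move_arm(commands=[{"delta_pos": [0, -0.005, -0.01], "rot": [0, 0, 0]}, {"delta_pos": [0, -0.005, -0.02], "rot": [0, 0, 0]}, {"delta_pos": [0, -0.005, -0.025], "rot": [0, 0, 0]}, {"delta_pos": [0, -0.005, -0.025], "rot": [0, 0, 0]}, {"delta_pos": [0, 0, -0.025], "rot": [0, 0, 0]}, {"delta_pos": [0, 0, -0.025], "rot": [0, 0, 0]}, {"delta_pos": [0, 0, -0.025], "rot": [0, 0, 0]}, {"delta_pos": [0, 0, -0.025], "rot": [0, 0, 0]}, {"delta_pos": [0, 0, -0.02], "rot": [0, 0, 0]}, {"delta_pos": [0, 0, -0.01], "rot": [0, 0, 0]}])

```text
time: 6.13
position: [0.5786, -0.0109, 0.2291]
tcp_rot: [0.707, 0.033, -0.034, -0.706]
wrist_force: [-0.3, -0.3, -1.8]
width: 0.0051
```

```bash
python3 - <<'E'
from h import *
np.set_printoptions(precision=4,suppress=True);todo((.437,-.23,.21),-.29)
E
```

```text
t 6.1333 pos [ 0.5786 -0.0109  0.2291] yaw 0.09409208988869866 F [-0.2824 -0.2545 -1.8287] w 0.00511155530806332 q5,6 [-0.0012  1.331 ]
delta now [-0.1615  0.0195 -0.2048] rotvec [ 0.0011  0.3841 -0.0007]
delta after turn [-0.073   0.0191 -0.2505]
```

>>> move_arm(commands=[{"delta_pos": [-0.02, 0, 0], "rot": [0, 0, 0]}, {"delta_pos": [-0.03, 0, 0], "rot": [0, 0, 0]}, {"delta_pos": [-0.03, 0, 0], "rot": [0, 0, 0]}, {"delta_pos": [-0.03, 0, 0], "rot": [0, 0, 0]}, {"delta_pos": [-0.03, 0, 0], "rot": [0, 0, 0]}, {"delta_pos": [-0.02, 0, 0], "rot": [0, 0, 0]}, {"delta_pos": [0, 0, 0], "rot": [0, 0.096, 0]}, {"delta_pos": [0, 0, 0], "rot": [0, 0.096, 0]}, {"delta_pos": [0, 0, 0], "rot": [0, 0.096, 0]}, {"delta_pos": [0, 0, 0], "rot": [0, 0.096, 0]}])

```text
time: 6.97
position: [0.4192, -0.0231, 0.2296]
tcp_rot: [-0.7, 0.103, -0.103, 0.7]
wrist_force: [0.1, -1.1, -1.8]
width: 0.0054
```

>>> move_arm(commands=[{"delta_pos": [0.004, 0.001, -0.01], "rot": [0, 0, 0]}, {"delta_pos": [0.008, 0.002, -0.02], "rot": [0, 0, 0]}, {"delta_pos": [0.008, 0.002, -0.02], "rot": [0, 0, 0]}, {"delta_pos": [0.009, 0.002, -0.024], "rot": [0, 0, 0]}, {"delta_pos": [0.009, 0.002, -0.024], "rot": [0, 0, 0]}, {"delta_pos": [0.009, 0.002, -0.024], "rot": [0, 0, 0]}, {"delta_pos": [0.009, 0.002, -0.024], "rot": [0, 0, 0]}, {"delta_pos": [0.009, 0.002, -0.02], "rot": [0, 0, 0]}, {"delta_pos": [0.006, 0.002, -0.016], "rot": [0, 0, 0]}, {"delta_pos": [0.004, 0.002, -0.008], "rot": [0, 0, 0]}])

```text
time: 7.8
position: [0.4376, -0.2294, 0.2101]
tcp_rot: [0.7, -0.101, 0.101, -0.7]
wrist_force: [0.2, 0.1, -3.2]
width: 0.0045
```

```bash
python3 - <<'E'
from h import *
np.set_printoptions(precision=4,suppress=True);todo((.452,-.234,.183),-.29)
s=robot.get_image("side");t=robot.get_image("top")
cv2.imwrite("pics/side_p.png",s);cv2.imwrite("pics/top_p.png",t)
c=lambda im,x,y,w,h,f:cv2.resize(im[y:y+h,x:x+w],None,fx=f,fy=f,interpolation=cv2.INTER_CUBIC)
cv2.imwrite("pics/p1.png",np.hstack([c(s,235,125,80,120,5),c(t,245,150,80,120,5)]))
E
```

```text
t 7.8 pos [ 0.4376 -0.2294  0.2101] yaw -0.2872483115956905 F [ 0.1718  0.1055 -3.1857] w 0.004502323138667901 q5,6 [-0.0007  1.2261]
delta now [ 0.0151  0.0271 -0.0003] rotvec [0.0008 0.0028 0.0001]
delta after turn [ 0.0151  0.0271 -0.0003]
```

View pics/p1.png

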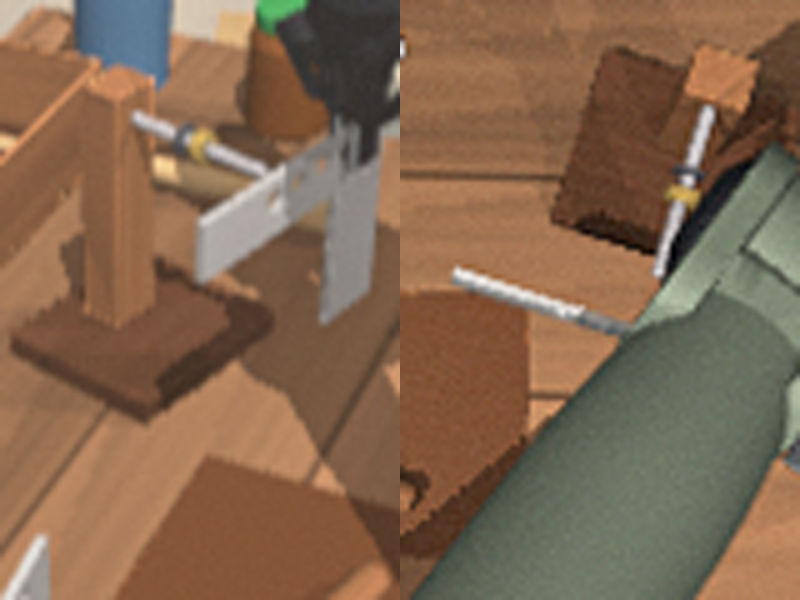

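Side crop: the plate is in front of the peg tip (265,170), with its free end's top corner at (198,218). Top crop: free end at (455,272) and peg tip at (658,272). I'll measure the lateral and height offset.

```bash
python3 - <<'E'
from h import *
np.set_printoptions(precision=4,suppress=True)
t=cv2.imread("pics/top_p.png");s=cv2.imread("pics/side_p.png")
h=cv2.cvtColor(t,cv2.COLOR_BGR2HSV).astype(int);m=(h[...,1]<50)&(h[...,2]>110)
def pts(x,y,w,hh):
    yy,xx=np.nonzero(m[y:y+hh,x:x+w]);return np.c_[xx+x,yy+y].astype(float)
A=pts(250,198,34,16);print("plate left px",A[:,0].min(),[ (x,A[A[:,0]==x][:,1].tolist()) for x in range(254,260)])
for x in (262,268,274): print(x,t[198:216,x].mean(1).astype(int))
print(t[202:207,250:262].mean(2).astype(int))
# peg line, top
B=np.vstack([pts(302,170,7,14),pts(294,191,9,20)]);print("peg comp",B[:,1].min(),B[:,1].max(),B[B[:,1]>202])
vx,vy,x0,y0=cv2.fitLine(B.astype(np.float32),cv2.DIST_L2,0,.01,.01).ravel();f=lambda y:(x0+vx*(y-y0)/vy,y)
P=onz("top",[f(171),f(205.5)],.2);d=P[0]-P[1];print("peg pts",P,"yaw",np.arctan2(d[1],d[0]))
print(t[200:210,294:301].mean(2).astype(int))
print("side corner"); print(s[163:176,270:282].mean(2).astype(int))
E
```

```text
plate left px 256.0 [(254, []), (255, []), (256, [204.0, 205.0, 206.0]), (257, [204.0, 205.0, 206.0]), (258, [204.0, 205.0, 206.0, 207.0]), (259, [204.0, 205.0, 206.0, 207.0])]
262 [122 121 123 123 122 123 117 180 224 180 137  94  81  82  88  88  85  83]
268 [123 125 121 129 123 121 126 124 117 182 226 185 130  93  81  87  88  89]
274 [127 122 126 126 123 122 121 123 131 126 114 176 227 173 129 123 129 126]
[[121 120 117 122 117 119 117 118 119 118 118 124]
 [122 123 120 117 117 121 172 129 109 108 114 118]
 [121 122 120 121 122 156 235 215 211 177 129 106]
 [121 123 122 126 123 137 183 221 237 228 217 211]
 [131 127 131 128 125 122 129 151 163 178 219 236]]
peg comp 171.0 210.0 [[296. 203.]
 [297. 203.]
 [301. 203.]
 [302. 203.]
 [295. 204.]
 [296. 204.]
 [297. 204.]
 [300. 204.]
 [301. 204.]
 [302. 204.]
 [299. 205.]
 [300. 205.]
 [301. 205.]
 [302. 205.]
 [298. 206.]
 [299. 206.]
 [300. 206.]
 [301. 206.]
 [302. 206.]
 [298. 207.]
 [299. 207.]
 [300. 207.]
 [301. 207.]
 [302. 207.]
 [297. 208.]
 [298. 208.]
 [299. 208.]
 [300. 208.]
 [301. 208.]
 [302. 208.]
 [296. 209.]
 [297. 20
[... 548 characters left out ...]
01 158 176 178 172 173]]
side corner
[[ 77  75  81  89  93  98  97 104 108 107 109 119]
 [ 92  83  74  77  76  77  81  86  84  93 108 151]
 [114 105  94  73  72  67  66  69  87 131 177 191]
 [116 118 113  97  90  66  73 106 154 195 211 194]
 [122 122 121 119 108  89 132 182 200 205 187 173]
 [127 126 125 124 136 168 197 212 195 178 171 170]
 [126 126 123 123 150 196 205 189 173 169 169 168]
 [126 123 119 119 135 164 175 173 169 170 169 170]
 [122 121 118 120 134 149 172 172 171 170 171 170]
 [122 121 118 118 134 152 173 171 169 171 168 170]
 [119 119 117 120 137 154 172 171 171 170 168 169]
 [120 118 115 114 138 156 171 170 171 169 169 168]
 [116 117 112 116 139 156 171 171 170 169 169 167]]
```

```bash
python3 - <<'E'
from h import *
np.set_printoptions(precision=4,suppress=True)
S=robot.sense();p0=S['position']
z=p0[2]+.033
E=onz("top",[(255.4,203.8),(268,208.0),(280,212.0)],z);d=E[0]-E[2];print("edge",E,"plate yaw",np.arctan2(-d[0],d[1]))
P=onz("top",[(304.61,177.16),(298.24,197.67),(296.1,204.9)],.2);d=P[0]-P[1];a=np.arctan2(d[1],d[0]);print("peg",P,"yaw",a)
for a in (-.287,-.292):
  n=np.array([np.cos(a),np.sin(a),0]);u=np.array([-np.sin(a),np.cos(a),0])
  print("end-to-peg along u",(E[0]-P[:,:])@u,"normal from tip",(E-P[2])@n,"tcp->end",(E[0]-p0)@u,"tcp normal off",(E-p0)@n)
print("tri end corner (top/side)",tri([(255.4,203.8)],[(275.0,167.8)]), "tcp",p0)
print("tip tri", tri([(296.1,204.9)],[(288.7,159.6)]))
E
```

```text
edge [[ 0.4861 -0.0696  0.2429]
 [ 0.4734 -0.111   0.2429]
 [ 0.4613 -0.1504  0.2429]] plate yaw -0.2974995741013318
peg [[ 0.5874 -0.2348  0.2   ]
 [ 0.5163 -0.2138  0.2   ]
 [ 0.4915 -0.2069  0.2   ]] yaw -0.28707532375052813
end-to-peg along u [0.1298 0.1298 0.1301] normal from tip [-0.0441 -0.0446 -0.045 ] tcp->end 0.16574920945518307 tcp normal off [0.0017 0.0012 0.0008]
end-to-peg along u [0.1291 0.1294 0.1299] normal from tip [-0.0448 -0.045  -0.0452] tcp->end 0.16575551846019743 tcp normal off [0.0008 0.0006 0.0004]
tri end corner (top/side) [[ 0.4833 -0.0702  0.247   0.0046]] tcp [ 0.4375 -0.2281  0.2099]
tip tri [[ 0.4885 -0.2077  0.2     0.0063]]
```

Lateral alignment is within 1 mm (129.1–130 mm measured, 129.1 needed) and the yaw matches. Now I'll lower to the peg height and advance.

>>> move_arm(commands=[{"delta_pos": [0.002, 0.004, 0], "rot": [0, 0, 0]}, {"delta_pos": [0.003, 0.004, 0], "rot": [0, 0, 0]}, {"delta_pos": [0.003, 0.004, 0], "rot": [0, 0, 0]}, {"delta_pos": [0.003, 0.004, 0], "rot": [0, 0, 0]}, {"delta_pos": [0.003, 0.004, 0], "rot": [0, 0, 0]}, {"delta_pos": [0.003, 0.004, 0], "rot": [0, 0, 0]}, {"delta_pos": [0.003, 0.003, 0], "rot": [0, 0, 0]}, {"delta_pos": [0.003, 0, 0], "rot": [0, 0, 0]}, {"delta_pos": [0.003, 0, 0], "rot": [0, 0, 0]}, {"delta_pos": [0.002, 0, 0], "rot": [0, 0, 0]}])

```text
time: 8.73
position: [0.4652, -0.2349, 0.1836]
tcp_rot: [0.7, -0.101, 0.101, -0.7]
wrist_force: [-0.4, 0.3, -1.6]
width: 0.005
```

```bash
python3 - <<'E'
from h import *
np.set_printoptions(precision=4,suppress=True);todo((.4885-.003,-.207-.0345,.183),-.29)
s=robot.get_image("side");t=robot.get_image("top")
cv2.imwrite("pics/side_q.png",s);cv2.imwrite("pics/top_q.png",t)
c=lambda im,x,y,w,h,f:cv2.resize(im[y:y+h,x:x+w],None,fx=f,fy=f,interpolation=cv2.INTER_CUBIC)
cv2.imwrite("pics/q1.png",np.hstack([c(s,260,135,50,60,8),c(t,265,170,50,60,8)]))
E
```

```text
t 8.7333 pos [ 0.4652 -0.2349  0.1836] yaw -0.28695968715727715 F [-0.4071  0.3174 -1.5684] w 0.004970195698147677 q5,6 [0.     1.2484]
delta now [ 0.0214  0.0006 -0.0006] rotvec [0.0001 0.003  0.0003]
delta after turn [ 0.0214  0.0006 -0.0005]
```

View pics/q1.png

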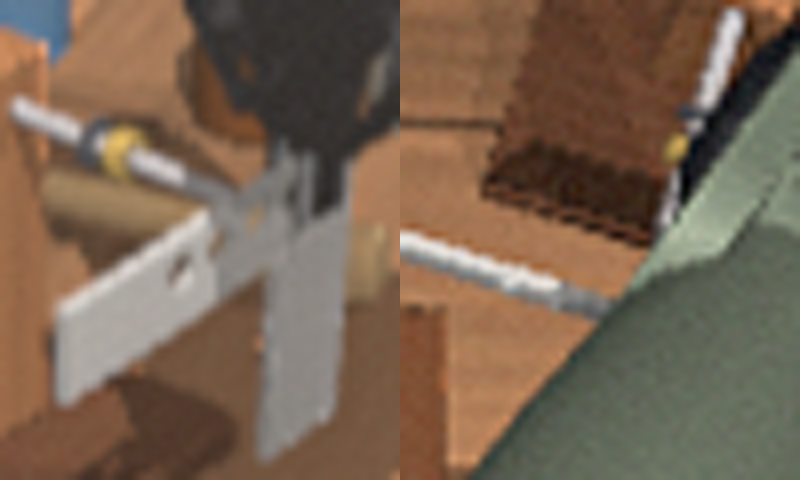

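```bash
python3 - <<'E'
from h import *
np.set_printoptions(precision=2,suppress=True)
s=cv2.imread("pics/side_q.png")
p0=robot.sense()['position'];a=-.29;u=np.array([-np.sin(a),np.cos(a),0]);n=np.array([np.cos(a),np.sin(a),0])
H=[p0+u*(.0365+.027*k)+[0,0,.0165] for k in(0,1,2)]
T=np.array([.4910,-.2069,.2])
X=H+[p0+u*.1656+[0,0,.0335]-.003*n*0,p0+u*.1656+[0,0,-.0115],T,T+.09*n]
q=proj("side",X);print("proj c d e, endtop, endbot, tip, pegback",q)
print("pegs seen line", "tip(288.7,159.6) mid (266.53,150) (281.92,156.71)")
g=s.mean(2).astype(int)
print(g[155:175,276:298])
E
```

```text
proj c d e, endtop, endbot, tip, pegback [[290.52 161.25]
 [285.71 164.39]
 [280.79 167.6 ]
 [266.42 172.61]
 [266.3  184.09]
 [287.06 159.41]
 [267.28 150.97]]
pegs seen line tip(288.7,159.6) mid (266.53,150) (281.92,156.71)
[[146 184 200 205 184 164 132  89  79  78  83 105 117 118 119 117 110  79
   93 122 118  97]
 [104 129 154 175 194 205 180 114  93  83  78  82 102 117 118 114 113 102
  113 121 118 101]
 [ 92  81  92 117 144 167 173 126 114 108 102  88  82 100 115 117 119 122
  120 120 106  93]
 [114 104  92  89  89 103 120 113 118 124 122 116 103  94 116 120 119 119
  119 113  84  92]
 [129 127 120 115 107 101  95  99 101 108 118 124 123 110 116 120 117 111
  117 102  68  95]
 [128 130 131 130 129 126 117 112 108 112 116 128 128 117 117 117 120 113
  123 106  81  98]
 [123 125 128 127 128 129 125 132 159 173 132 136 136 126 126 124 124 124
  137 126 102  97]
 [115 118 118 118 118 122 132 163 204 200 145 134 135 136 134 132 130 133
  141 138 112  94]
 [102 102 104 106 118 153 182 198 207 187 156 129 125 134 136 134 136 136
  140 136 116 105]
 [ 80  83  88 104 144 199 210 198 186
[... 286 characters left out ...]
6 135 135 136 135 137 137 138
  142 142 131 136]
 [213 197 178 172 165 139 101 156 166 171 162 137 135 135 136 135 128 127
  137 136 137 134]
 [186 172 170 169 161 123 153 195 175 172 168 135 132 136 136 122 105 113
  128 134 138 136]
 [168 168 168 169 164 145 186 193 173 170 169 134 132 123 113  89  84 114
  125 137 135 135]
 [169 167 167 171 168 170 183 177 170 171 168 133 119  96  80  74  81 110
  127 137 137 136]
 [168 169 170 168 169 168 171 171 169 169 159 119  95  78  72  76  80 112
  129 139 137 136]
 [168 170 167 168 169 168 167 169 169 153 121  94  82  80  81  80  86 112
  129 137 138 137]
 [166 168 168 169 168 167 167 164 146 109  87  83  87  88  85  87  96 128
  134 136 137 134]]
```

The relative check in the side view agrees: hole c at about (291.6,162), predicted (292.1,161.5). I'll advance gently onto the peg.

>>> move_arm(commands=[{"delta_pos": [0.003, 0, -0.0005], "rot": [0, 0, 0]}, {"delta_pos": [0.003, 0, 0], "rot": [0, 0, 0]}, {"delta_pos": [0.003, 0, 0], "rot": [0, 0, 0]}, {"delta_pos": [0.003, 0, 0], "rot": [0, 0, 0]}, {"delta_pos": [0.003, 0, 0], "rot": [0, 0, 0]}, {"delta_pos": [0.003, 0, 0], "rot": [0, 0, 0]}, {"delta_pos": [0.003, 0, 0], "rot": [0, 0, 0]}, {"delta_pos": [0.003, 0, 0], "rot": [0, 0, 0]}, {"delta_pos": [0.002, 0, 0], "rot": [0, 0, 0]}, {"delta_pos": [0.001, 0, 0], "rot": [0, 0, 0]}])

```text
time: 9.67
position: [0.4906, -0.2431, 0.1835]
tcp_rot: [0.7, -0.101, 0.101, -0.7]
wrist_force: [-1.3, -1.4, -1.3]
width: 0.0052
```

>>> move_arm(commands=[{"delta_pos": [0.002, 0, 0], "rot": [0, 0, 0]}, {"delta_pos": [0.002, 0, 0], "rot": [0, 0, 0]}, {"delta_pos": [0.002, 0, 0], "rot": [0, 0, 0]}, {"delta_pos": [0.002, 0, 0], "rot": [0, 0, 0]}, {"delta_pos": [0.002, 0, 0], "rot": [0, 0, 0]}, {"delta_pos": [0.002, 0, 0], "rot": [0, 0, 0]}, {"delta_pos": [0.002, 0, 0], "rot": [0, 0, 0]}, {"delta_pos": [0.002, 0, 0], "rot": [0, 0, 0]}, {"delta_pos": [0.001, 0, 0], "rot": [0, 0, 0]}, {"delta_pos": [0.001, 0, 0], "rot": [0, 0, 0]}])

```text
time: 10.5
position: [0.5077, -0.248, 0.1835]
tcp_rot: [0.7, -0.101, 0.101, -0.7]
wrist_force: [-1.1, -1.4, -0.7]
width: 0.005
```

```bash
python3 - <<'E'
from h import *
np.set_printoptions(precision=4,suppress=True);todo((.4885-.003,-.207-.0345,.183),-.29)
s=robot.get_image("side");t=robot.get_image("top")
cv2.imwrite("pics/side_r.png",s);cv2.imwrite("pics/top_r.png",t)
c=lambda im,x,y,w,h,f:cv2.resize(im[y:y+h,x:x+w],None,fx=f,fy=f,interpolation=cv2.INTER_CUBIC)
cv2.imwrite("pics/r1.png",np.hstack([c(s,255,130,50,60,8),c(t,265,160,50,60,8)]))
E
```

```text
t 10.5 pos [ 0.5077 -0.248   0.1835] yaw -0.28699000043342937 F [-1.1066 -1.3548 -0.6841] w 0.005035108475031405 q5,6 [-0.0002  1.2729]
delta now [-0.0231  0.0005 -0.0001] rotvec [ 0.0002  0.003  -0.0002]
delta after turn [-0.0231  0.0005 -0.0001]
```

View pics/r1.png

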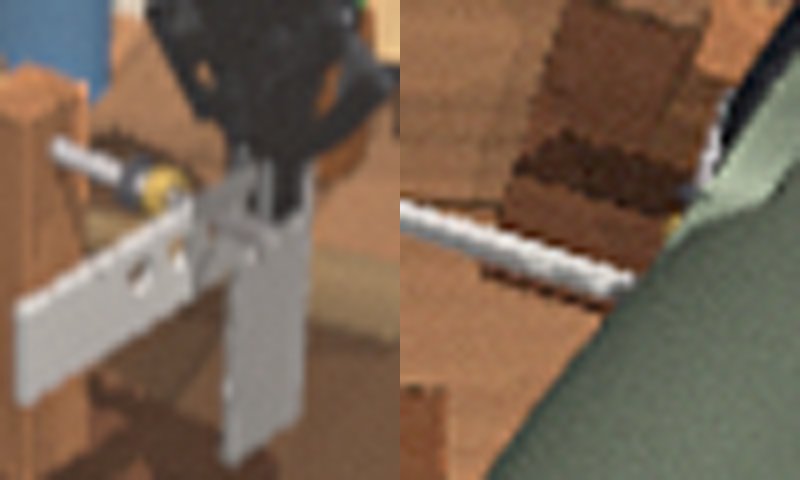

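The picture shows the peg stub coming through hole c at (235,240) in the side crop, with only about 1 N of force. I'll lower the plate until the peg carries it.

>>> move_arm(commands=[{"delta_pos": [0, 0.0005, 0], "rot": [0, 0, 0]}, {"delta_pos": [0, 0.0005, 0], "rot": [0, 0, 0]}, {"delta_pos": [0, 0.0005, 0], "rot": [0, 0, 0]}, {"delta_pos": [0, 0.0005, 0], "rot": [0, 0, 0]}, {"delta_pos": [0, 0.0005, 0], "rot": [0, 0, 0]}, {"delta_pos": [0, 0, 0], "rot": [0, 0, 0]}, {"delta_pos": [0, 0, 0], "rot": [0, 0, 0]}, {"delta_pos": [0, 0, 0], "rot": [0, 0, 0]}, {"delta_pos": [0, 0, 0], "rot": [0, 0, 0]}, {"delta_pos": [0, 0, 0], "rot": [0, 0, 0]}])

```text
time: 11.43
position: [0.5082, -0.2487, 0.1822]
tcp_rot: [0.7, -0.101, 0.102, -0.699]
wrist_force: [-1.8, -3.4, 6.7]
width: 0.0047
```

>>> move_arm(commands=[{"delta_pos": [0, -0.0005, 0], "rot": [0, 0, 0]}, {"delta_pos": [0, -0.0005, 0], "rot": [0, 0, 0]}, {"delta_pos": [0, 0, -0.0005], "rot": [0, 0, 0]}, {"delta_pos": [0, 0, -0.0005], "rot": [0, 0, 0]}, {"delta_pos": [0, 0, -0.0005], "rot": [0, 0, 0]}, {"delta_pos": [0, 0, 0], "rot": [0, 0, 0]}, {"delta_pos": [0, 0, 0], "rot": [0, 0, 0]}, {"delta_pos": [0, 0, 0], "rot": [0, 0, 0]}, {"delta_pos": [0, 0, 0], "rot": [0, 0, 0]}, {"delta_pos": [0, 0, 0], "rot": [0, 0, 0]}])

```text
time: 12.27
position: [0.5072, -0.2491, 0.1818]
tcp_rot: [-0.7, 0.101, -0.101, 0.7]
wrist_force: [1.7, -1.8, 1.7]
width: 0.0055
```

>>> move_arm(commands=[{"delta_pos": [0, 0, 0], "rot": [0, 0, 0]}, {"delta_pos": [0, 0, 0], "rot": [0, 0, 0]}, {"delta_pos": [0, 0, 0], "rot": [0, 0, 0]}, {"delta_pos": [0, 0, 0], "rot": [0, 0, 0]}, {"delta_pos": [0, 0, 0], "rot": [0, 0, 0]}, {"delta_pos": [0, 0, 0], "rot": [0, 0, 0]}, {"delta_pos": [0, 0, 0], "rot": [0, 0, 0]}, {"delta_pos": [0, 0, 0], "rot": [0, 0, 0]}, {"delta_pos": [0, 0, 0], "rot": [0, 0, 0]}, {"delta_pos": [0, 0, 0], "rot": [0, 0, 0]}], jaw=-0.2)

```text
time: 13.1
position: [0.5072, -0.2493, 0.182]
tcp_rot: [-0.7, 0.101, -0.101, 0.7]
wrist_force: [0.1, 0.2, 0.3]
width: 0.0341
```

>>> move_arm(commands=[{"delta_pos": [0, -0.005, 0], "rot": [0, 0, 0]}, {"delta_pos": [0, -0.01, 0], "rot": [0, 0, 0]}, {"delta_pos": [0, -0.01, 0], "rot": [0, 0, 0]}, {"delta_pos": [0, -0.01, 0], "rot": [0, 0, 0]}, {"delta_pos": [0, -0.01, 0], "rot": [0, 0, 0]}, {"delta_pos": [0, -0.01, 0], "rot": [0, 0, 0]}, {"delta_pos": [0, -0.01, 0], "rot": [0, 0, 0]}, {"delta_pos": [0, -0.01, 0], "rot": [0, 0, 0]}, {"delta_pos": [0, -0.01, 0], "rot": [0, 0, 0]}, {"delta_pos": [0, -0.005, 0], "rot": [0, 0, 0]}])

```text
time: 13.93
position: [0.5077, -0.2496, 0.2738]
tcp_rot: [0.7, -0.101, 0.102, -0.7]
wrist_force: [-0.4, -0.2, 0.0]
width: 0.0341
```

```bash
python3 - <<'E'
from h import *
np.set_printoptions(precision=4,suppress=True);todo((.4885,-.207,.19),-.29)
s=robot.get_image("side");t=robot.get_image("top")
cv2.imwrite("pics/side_u.png",s);cv2.imwrite("pics/top_u.png",t)
c=lambda im,x,y,w,h,f:cv2.resize(im[y:y+h,x:x+w],None,fx=f,fy=f,interpolation=cv2.INTER_CUBIC)
cv2.imwrite("pics/u1.png",np.hstack([c(s,255,130,50,60,8),c(t,265,160,50,60,8)]))
E
```

```text
t 13.9333 pos [ 0.5077 -0.2496  0.2738] yaw -0.28699900794404554 F [-0.3546 -0.2105  0.0347] w 0.034141054165596846 q5,6 [-0.      1.2703]
delta now [-0.0306  0.0837  0.0355] rotvec [0.0005 0.003  0.0017]
delta after turn [-0.0306  0.0838  0.0354]
```

View pics/u1.png

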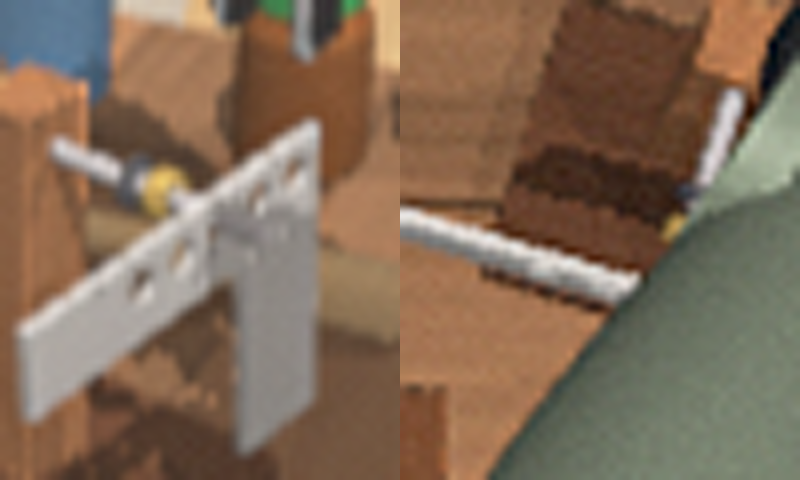

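The plate hangs by its third hole, with two holes visible on either side: crop (140,282) and (180,255), then (258,195) and (292,165). I'll turn the gripper a quarter turn so the half-open fingers straddle the peg and push the plate evenly.

>>> move_arm(commands=[{"delta_pos": [0, -0.001, 0], "rot": [0, -0.12, 0]}, {"delta_pos": [0, -0.001, 0], "rot": [0, -0.12, 0]}, {"delta_pos": [0, -0.001, 0], "rot": [0, -0.12, 0]}, {"delta_pos": [0, -0.001, 0], "rot": [0, -0.12, 0]}, {"delta_pos": [0, -0.001, 0], "rot": [0, -0.12, 0]}, {"delta_pos": [0, 0, 0], "rot": [0, -0.12, 0]}, {"delta_pos": [0, 0, 0], "rot": [0, -0.12, 0]}, {"delta_pos": [0, 0, 0], "rot": [0, -0.12, 0]}, {"delta_pos": [0, 0, 0], "rot": [0, -0.12, 0]}, {"delta_pos": [0, 0, 0], "rot": [0, -0.12, 0]}])

```text
time: 14.87
position: [0.5069, -0.2492, 0.2762]
tcp_rot: [-0.633, -0.313, 0.314, 0.634]
wrist_force: [-0.1, -0.2, -0.7]
width: 0.0344
```

>>> move_arm(commands=[{"delta_pos": [0, 0, 0], "rot": [0, -0.12, 0]}, {"delta_pos": [0, 0, 0], "rot": [0, -0.12, 0]}, {"delta_pos": [0, 0, 0], "rot": [0, -0.12, 0]}, {"delta_pos": [0.005, 0, 0.004], "rot": [0, 0, 0]}, {"delta_pos": [0.005, 0, 0.004], "rot": [0, 0, 0]}, {"delta_pos": [0.005, 0, 0.004], "rot": [0, 0, 0]}, {"delta_pos": [0.005, 0, 0.004], "rot": [0, 0, 0]}, {"delta_pos": [0.005, 0, 0.004], "rot": [0, 0, 0]}, {"delta_pos": [0.005, 0, 0.004], "rot": [0, 0, 0]}, {"delta_pos": [0.005, 0, 0.005], "rot": [0, 0, 0]}])

```text
time: 15.7
position: [0.4896, -0.2067, 0.2771]
tcp_rot: [0.569, 0.42, -0.42, -0.569]
wrist_force: [0.2, -0.0, 0.7]
width: 0.0344
```

```bash
python3 - <<'E'
from h import *
np.set_printoptions(precision=4,suppress=True);todo((.490,-.207,.185),-.288+np.pi/2)
s=robot.get_image("side");t=robot.get_image("top")
cv2.imwrite("pics/side_v.png",s);cv2.imwrite("pics/top_v.png",t)
c=lambda im,x,y,w,h,f:cv2.resize(im[y:y+h,x:x+w],None,fx=f,fy=f,interpolation=cv2.INTER_CUBIC)
cv2.imwrite("pics/v1.png",np.hstack([c(s,255,120,50,70,8),c(t,260,160,50,70,8)]))
E
```

```text
t 15.7 pos [ 0.4896 -0.2067  0.2771] yaw 1.2727919029108983 F [ 0.2127 -0.0316  0.6708] w 0.03436317776028319 q5,6 [ 0.     -0.2404]
delta now [-0.0002  0.0921 -0.0005] rotvec [ 0.0003 -0.01   -0.    ]
delta after turn [-0.0002  0.0921 -0.0005]
```

>>> move_arm(commands=[{"delta_pos": [0, 0.0092, 0], "rot": [0, -0.01, 0]}, {"delta_pos": [0, 0.0092, 0], "rot": [0, 0, 0]}, {"delta_pos": [0, 0.0092, 0], "rot": [0, 0, 0]}, {"delta_pos": [0, 0.0092, 0], "rot": [0, 0, 0]}, {"delta_pos": [0, 0.0092, 0], "rot": [0, 0, 0]}, {"delta_pos": [0, 0.0092, 0], "rot": [0, 0, 0]}, {"delta_pos": [0, 0.0092, 0], "rot": [0, 0, 0]}, {"delta_pos": [0, 0.0092, 0], "rot": [0, 0, 0]}, {"delta_pos": [0, 0.0092, 0], "rot": [0, 0, 0]}, {"delta_pos": [0, 0.0092, 0], "rot": [0, 0, 0]}])

```text
time: 16.63
position: [0.4898, -0.2074, 0.184]
tcp_rot: [-0.567, -0.423, 0.423, 0.567]
wrist_force: [-0.0, 0.8, -0.5]
width: 0.0345
```

```bash
python3 - <<'E'
from h import *
np.set_printoptions(precision=4,suppress=True);todo((.490,-.207,.185),-.288+np.pi/2)
s=robot.get_image("side");t=robot.get_image("top")
cv2.imwrite("pics/side_w.png",s);cv2.imwrite("pics/top_w.png",t)
c=lambda im,x,y,w,h,f:cv2.resize(im[y:y+h,x:x+w],None,fx=f,fy=f,interpolation=cv2.INTER_CUBIC)
v=cv2.imread("pics/side_v.png");cv2.imwrite("pics/w1.png",np.hstack([c(s,255,115,50,75,8),c(v,255,115,50,75,8)]))
E
```

```text
t 16.6333 pos [ 0.4898 -0.2074  0.184 ] yaw 1.2829981009474127 F [-0.0053  0.7653 -0.4687] w 0.034497116060244276 q5,6 [ 0.     -0.2516]
delta now [ 0.0004 -0.001  -0.0001] rotvec [-0.      0.0002  0.    ]
delta after turn [ 0.0004 -0.001  -0.0001]
```

View pics/w1.png

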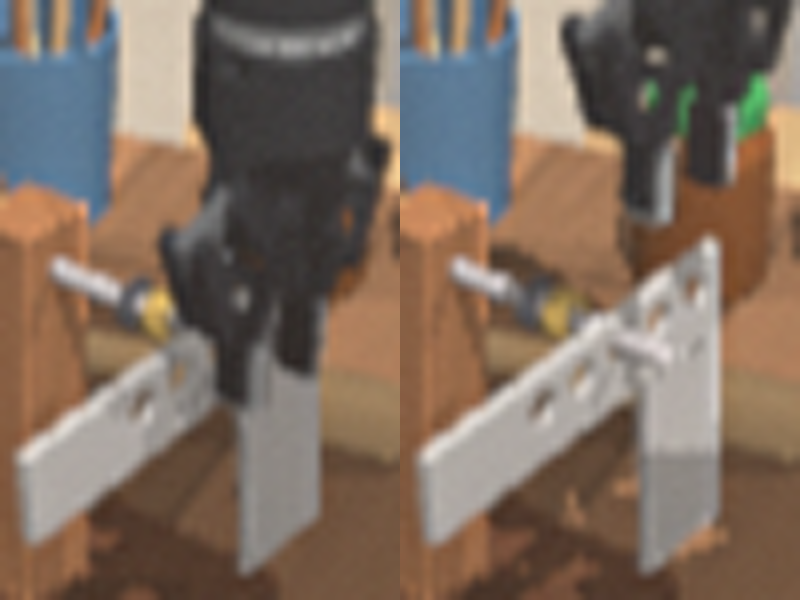

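The right-hand crop shows the peg stub at (645,347) in the middle of hole c. The fingers now straddle the peg in front of the plate. Next, advance towards the collar.

>>> move_arm(commands=[{"delta_pos": [0, 0, -0.002], "rot": [0, 0, 0]}, {"delta_pos": [0, 0, -0.003], "rot": [0, 0, 0]}, {"delta_pos": [0, 0, -0.003], "rot": [0, 0, 0]}, {"delta_pos": [0, 0, -0.003], "rot": [0, 0, 0]}, {"delta_pos": [0, 0, -0.003], "rot": [0, 0, 0]}, {"delta_pos": [0, 0, -0.003], "rot": [0, 0, 0]}, {"delta_pos": [0, 0, -0.003], "rot": [0, 0, 0]}, {"delta_pos": [0, 0, -0.003], "rot": [0, 0, 0]}, {"delta_pos": [0, 0, -0.003], "rot": [0, 0, 0]}, {"delta_pos": [0, 0, -0.002], "rot": [0, 0, 0]}])

```text
time: 17.57
position: [0.5168, -0.2155, 0.1849]
tcp_rot: [-0.567, -0.423, 0.423, 0.567]
wrist_force: [-1.9, -1.7, 1.0]
width: 0.0338
```

>>> move_arm(commands=[{"delta_pos": [0, 0, -0.001], "rot": [0, 0, 0]}, {"delta_pos": [0, 0, -0.001], "rot": [0, 0, 0]}, {"delta_pos": [0, 0, -0.001], "rot": [0, 0, 0]}, {"delta_pos": [0, 0, -0.001], "rot": [0, 0, 0]}, {"delta_pos": [0, 0, -0.001], "rot": [0, 0, 0]}, {"delta_pos": [0, 0, -0.001], "rot": [0, 0, 0]}, {"delta_pos": [0, 0, 0], "rot": [0, 0, 0]}, {"delta_pos": [0, 0, 0], "rot": [0, 0, 0]}, {"delta_pos": [0, 0, 0], "rot": [0, 0, 0]}, {"delta_pos": [0, 0, 0], "rot": [0, 0, 0]}])

```text
time: 18.4
position: [0.5227, -0.2169, 0.185]
tcp_rot: [0.567, 0.423, -0.423, -0.566]
wrist_force: [-0.1, -0.9, -0.2]
width: 0.034
```

>>> move_arm(commands=[{"delta_pos": [0, 0, -0.001], "rot": [0, 0, 0]}, {"delta_pos": [0, 0, -0.001], "rot": [0, 0, 0]}, {"delta_pos": [0, 0, -0.001], "rot": [0, 0, 0]}, {"delta_pos": [0, 0, 0], "rot": [0, 0, 0]}, {"delta_pos": [0, 0, 0], "rot": [0, 0, 0]}, {"delta_pos": [0, 0, 0], "rot": [0, 0, 0]}, {"delta_pos": [0, 0, 0], "rot": [0, 0, 0]}, {"delta_pos": [0, 0, 0], "rot": [0, 0, 0]}, {"delta_pos": [0, 0, 0], "rot": [0, 0, 0]}, {"delta_pos": [0, 0, 0], "rot": [0, 0, 0]}])

```text
time: 19.23
position: [0.5248, -0.2177, 0.1849]
tcp_rot: [-0.566, -0.423, 0.423, 0.567]
wrist_force: [-5.0, 1.1, 2.6]
width: 0.0342
```

That is collar contact, about 5 N along the peg. I'll continue in small steps.

>>> move_arm(commands=[{"delta_pos": [0, 0, -0.001], "rot": [0, 0, 0]}, {"delta_pos": [0, 0, -0.001], "rot": [0, 0, 0]}, {"delta_pos": [0, 0, 0], "rot": [0, 0, 0]}, {"delta_pos": [0, 0, 0], "rot": [0, 0, 0]}, {"delta_pos": [0, 0, 0], "rot": [0, 0, 0]}, {"delta_pos": [0, 0, 0], "rot": [0, 0, 0]}, {"delta_pos": [0, 0, 0], "rot": [0, 0, 0]}, {"delta_pos": [0, 0, 0], "rot": [0, 0, 0]}, {"delta_pos": [0, 0, 0], "rot": [0, 0, 0]}, {"delta_pos": [0, 0, 0], "rot": [0, 0, 0]}])

```text
time: 20.07
position: [0.5266, -0.2183, 0.1849]
tcp_rot: [-0.566, -0.423, 0.423, 0.567]
wrist_force: [-6.2, 0.6, 2.7]
width: 0.0338
```

>>> move_arm(commands=[{"delta_pos": [0, 0, -0.001], "rot": [0, 0, 0]}, {"delta_pos": [0, 0, -0.001], "rot": [0, 0, 0]}, {"delta_pos": [0, 0, 0], "rot": [0, 0, 0]}, {"delta_pos": [0, 0, 0], "rot": [0, 0, 0]}, {"delta_pos": [0, 0, 0], "rot": [0, 0, 0]}, {"delta_pos": [0, 0, 0], "rot": [0, 0, 0]}, {"delta_pos": [0, 0, 0], "rot": [0, 0, 0]}, {"delta_pos": [0, 0, 0], "rot": [0, 0, 0]}, {"delta_pos": [0, 0, 0], "rot": [0, 0, 0]}, {"delta_pos": [0, 0, 0], "rot": [0, 0, 0]}])

```text
time: 20.9
position: [0.5285, -0.2188, 0.1849]
tcp_rot: [-0.566, -0.423, 0.423, 0.567]
wrist_force: [-5.6, 1.3, 2.8]
width: 0.0342
```

>>> move_arm(commands=[{"delta_pos": [0, 0, -0.001], "rot": [0, 0, 0]}, {"delta_pos": [0, 0, -0.001], "rot": [0, 0, 0]}, {"delta_pos": [0, 0, 0], "rot": [0, 0, 0]}, {"delta_pos": [0, 0, 0], "rot": [0, 0, 0]}, {"delta_pos": [0, 0, 0], "rot": [0, 0, 0]}, {"delta_pos": [0, 0, 0], "rot": [0, 0, 0]}, {"delta_pos": [0, 0, 0], "rot": [0, 0, 0]}, {"delta_pos": [0, 0, 0], "rot": [0, 0, 0]}, {"delta_pos": [0, 0, 0], "rot": [0, 0, 0]}, {"delta_pos": [0, 0, 0], "rot": [0, 0, 0]}])

```text
time: 21.73
position: [0.5304, -0.2194, 0.1849]
tcp_rot: [-0.566, -0.423, 0.423, 0.567]
wrist_force: [-6.4, 0.2, 3.0]
width: 0.0342
```

>>> move_arm(commands=[{"delta_pos": [0, 0, -0.001], "rot": [0, 0, 0]}, {"delta_pos": [0, 0, -0.001], "rot": [0, 0, 0]}, {"delta_pos": [0, 0, 0], "rot": [0, 0, 0]}, {"delta_pos": [0, 0, 0], "rot": [0, 0, 0]}, {"delta_pos": [0, 0, 0], "rot": [0, 0, 0]}, {"delta_pos": [0, 0, 0], "rot": [0, 0, 0]}, {"delta_pos": [0, 0, 0], "rot": [0, 0, 0]}, {"delta_pos": [0, 0, 0], "rot": [0, 0, 0]}, {"delta_pos": [0, 0, 0], "rot": [0, 0, 0]}, {"delta_pos": [0, 0, 0], "rot": [0, 0, 0]}])

```text
time: 22.57
position: [0.5324, -0.2199, 0.1849]
tcp_rot: [-0.566, -0.423, 0.423, 0.567]
wrist_force: [-5.6, 0.7, 2.1]
width: 0.0343
```

>>> move_arm(commands=[{"delta_pos": [0, 0, -0.001], "rot": [0, 0, 0]}, {"delta_pos": [0, 0, -0.001], "rot": [0, 0, 0]}, {"delta_pos": [0, 0, 0], "rot": [0, 0, 0]}, {"delta_pos": [0, 0, 0], "rot": [0, 0, 0]}, {"delta_pos": [0, 0, 0], "rot": [0, 0, 0]}, {"delta_pos": [0, 0, 0], "rot": [0, 0, 0]}, {"delta_pos": [0, 0, 0], "rot": [0, 0, 0]}, {"delta_pos": [0, 0, 0], "rot": [0, 0, 0]}, {"delta_pos": [0, 0, 0], "rot": [0, 0, 0]}, {"delta_pos": [0, 0, 0], "rot": [0, 0, 0]}])

```text
time: 23.4
position: [0.5343, -0.2206, 0.1849]
tcp_rot: [-0.566, -0.423, 0.423, 0.567]
wrist_force: [-5.9, 1.3, 3.2]
width: 0.0344
```

>>> move_arm(commands=[{"delta_pos": [0, 0, -0.001], "rot": [0, 0, 0]}, {"delta_pos": [0, 0, -0.0005], "rot": [0, 0, 0]}, {"delta_pos": [0, 0, 0], "rot": [0, 0, 0]}, {"delta_pos": [0, 0, 0], "rot": [0, 0, 0]}, {"delta_pos": [0, 0, 0], "rot": [0, 0, 0]}, {"delta_pos": [0, 0, 0], "rot": [0, 0, 0]}, {"delta_pos": [0, 0, 0], "rot": [0, 0, 0]}, {"delta_pos": [0, 0, 0], "rot": [0, 0, 0]}, {"delta_pos": [0, 0, 0], "rot": [0, 0, 0]}, {"delta_pos": [0, 0, 0], "rot": [0, 0, 0]}])

```text
time: 24.23
position: [0.5343, -0.2205, 0.1849]
tcp_rot: [-0.566, -0.422, 0.424, 0.568]
wrist_force: [-9.5, 1.3, 4.9]
width: 0.0342
```

The collar is home: no advance over the last step, and the force rose to 9.5 N. I'll add a little and hold.

>>> move_arm(commands=[{"delta_pos": [0, 0, -0.0005], "rot": [0, 0, 0]}, {"delta_pos": [0, 0, -0.0005], "rot": [0, 0, 0]}, {"delta_pos": [0, 0, 0], "rot": [0, 0, 0]}, {"delta_pos": [0, 0, 0], "rot": [0, 0, 0]}, {"delta_pos": [0, 0, 0], "rot": [0, 0, 0]}, {"delta_pos": [0, 0, 0], "rot": [0, 0, 0]}, {"delta_pos": [0, 0, 0], "rot": [0, 0, 0]}, {"delta_pos": [0, 0, 0], "rot": [0, 0, 0]}, {"delta_pos": [0, 0, 0], "rot": [0, 0, 0]}, {"delta_pos": [0, 0, 0], "rot": [0, 0, 0]}])

```text
time: 25.07
position: [0.5343, -0.2205, 0.1849]
tcp_rot: [-0.565, -0.422, 0.424, 0.568]
wrist_force: [-13.5, 2.6, 8.6]
width: 0.034
```

>>> move_arm(commands=[{"delta_pos": [0, 0, -0.0003], "rot": [0, 0, 0]}, {"delta_pos": [0, 0, 0], "rot": [0, 0, 0]}, {"delta_pos": [0, 0, 0], "rot": [0, 0, 0]}, {"delta_pos": [0, 0, 0], "rot": [0, 0, 0]}, {"delta_pos": [0, 0, 0], "rot": [0, 0, 0]}, {"delta_pos": [0, 0, 0], "rot": [0, 0, 0]}, {"delta_pos": [0, 0, 0], "rot": [0, 0, 0]}, {"delta_pos": [0, 0, 0], "rot": [0, 0, 0]}, {"delta_pos": [0, 0, 0], "rot": [0, 0, 0]}, {"delta_pos": [0, 0, 0], "rot": [0, 0, 0]}])

```text
time: 25.9
position: [0.5343, -0.2205, 0.1848]
tcp_rot: [-0.565, -0.422, 0.424, 0.568]
wrist_force: [-13.7, 3.6, 7.9]
width: 0.0342
```

>>> move_arm(commands=[{"delta_pos": [0, 0, 0.001], "rot": [0, 0, 0]}, {"delta_pos": [0, 0, 0.001], "rot": [0, 0, 0]}, {"delta_pos": [0, 0, 0.001], "rot": [0, 0, 0]}, {"delta_pos": [0, 0, 0.002], "rot": [0, 0, 0]}, {"delta_pos": [0, 0, 0.003], "rot": [0, 0, 0]}, {"delta_pos": [0, 0, 0.004], "rot": [0, 0, 0]}, {"delta_pos": [0, 0, 0.005], "rot": [0, 0, 0]}, {"delta_pos": [0, 0, 0.005], "rot": [0, 0, 0]}, {"delta_pos": [0, 0, 0.005], "rot": [0, 0, 0]}, {"delta_pos": [0, 0, 0.005], "rot": [0, 0, 0]}])

```text
time: 26.73
position: [0.5064, -0.2123, 0.185]
tcp_rot: [0.567, 0.423, -0.423, -0.566]
wrist_force: [-0.1, -0.3, -0.1]
width: 0.0341
```

>>> move_arm(commands=[{"delta_pos": [0, -0.01, 0], "rot": [0, 0, 0]}, {"delta_pos": [0, -0.01, 0], "rot": [0, 0, 0]}, {"delta_pos": [0, -0.01, 0], "rot": [0, 0, 0]}, {"delta_pos": [0, -0.01, 0], "rot": [0, 0, 0]}, {"delta_pos": [0, -0.01, 0], "rot": [0, 0, 0]}, {"delta_pos": [0, -0.01, 0.01], "rot": [0, 0, 0]}, {"delta_pos": [0, -0.01, 0.02], "rot": [0, 0, 0]}, {"delta_pos": [0, 0, 0.03], "rot": [0, 0, 0]}, {"delta_pos": [0, 0, 0.03], "rot": [0, 0, 0]}, {"delta_pos": [0, 0, 0.03], "rot": [0, 0, 0]}])

```text
time: 27.57
position: [0.3902, -0.1777, 0.2556]
tcp_rot: [0.567, 0.423, -0.423, -0.566]
wrist_force: [-0.5, 0.4, 1.0]
width: 0.0345
```

```bash
python3 - <<'E'
from h import *
s=robot.get_image("side");t=robot.get_image("top")
cv2.imwrite("pics/side_z.png",s);cv2.imwrite("pics/top_z.png",t)
c=lambda im,x,y,w,h,f:cv2.resize(im[y:y+h,x:x+w],None,fx=f,fy=f,interpolation=cv2.INTER_CUBIC)
cv2.imwrite("pics/z1.png",np.hstack([c(s,245,115,50,75,8),c(t,260,150,50,75,8)]))
E
```

```text
(no output)
```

View pics/z1.png

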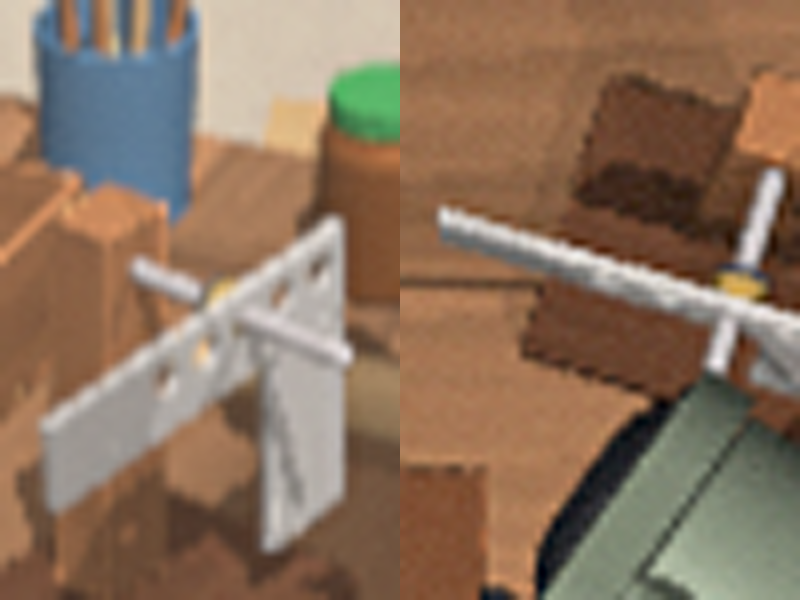

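The plate rests against the collar, which sits at the ring at top crop (742,282). It hangs by hole c with the peg through it. I'll let it settle, then check numerically that it is level and still.

>>> move_arm(commands=[{"delta_pos": [0, 0, 0], "rot": [0, 0, 0]}, {"delta_pos": [0, 0, 0], "rot": [0, 0, 0]}, {"delta_pos": [0, 0, 0], "rot": [0, 0, 0]}, {"delta_pos": [0, 0, 0], "rot": [0, 0, 0]}, {"delta_pos": [0, 0, 0], "rot": [0, 0, 0]}, {"delta_pos": [0, 0, 0], "rot": [0, 0, 0]}, {"delta_pos": [0, 0, 0], "rot": [0, 0, 0]}, {"delta_pos": [0, 0, 0], "rot": [0, 0, 0]}, {"delta_pos": [0, 0, 0], "rot": [0, 0, 0]}, {"delta_pos": [0, 0, 0], "rot": [0, 0, 0]}])

```text
time: 28.5
position: [0.3918, -0.1783, 0.2549]
tcp_rot: [-0.566, -0.423, 0.423, 0.567]
wrist_force: [0.0, -0.3, -0.4]
width: 0.0343
```

```bash
python3 - <<'E'
from h import *
np.set_printoptions(precision=4,suppress=True)
a=cv2.imread("pics/side_z.png").astype(int);b=robot.get_image("side").astype(int)
d=np.abs(a-b).max(2)[130:190,245:292];print("change px>25:",(d>25).sum())
an=-.29;u=np.array([-np.sin(an),np.cos(an),0]);n=np.array([np.cos(an),np.sin(an),0])
h=np.array([.491,-.2069,.1965])+.059*n
for tilt in(-.1,0,.1):
    v=u*np.cos(tilt)+np.array([0,0,np.sin(tilt)]);w=np.cross(n,v)
    q=proj("side",[h+.1291*v+.017*w,h-.0709*v+.017*w,h-.0709*v-.138*w]);e=q[0]-q[1];l=q[2]-q[1]
    print(tilt,"w",w[2],q.round(1).tolist(),"edge slope",np.arctan2(e[1],-e[0]),"leg slope",np.arctan2(l[0],l[1]))
e=np.array([250.3-287.5,168.1-142.3]);print("seen",np.arctan2(e[1],-e[0]),"leg", np.arctan2(0.3,(497-218)/8))
print(robot.sense()['time'],robot.sense()['wrist_force'])
E
```

```text
change px>25: 0
-0.1 w 0.9950041652780258 [[249.3, 168.5], [286.0, 141.7], [286.8, 175.2]] edge slope 0.6322006040275281 leg slope 0.024604402174808523
0 w 1.0 [[249.5, 165.1], [286.3, 143.2], [284.6, 178.3]] edge slope 0.5377760672108971 leg slope -0.04622070243844402
0.1 w 0.9950041652780258 [[249.9, 161.6], [286.4, 144.8], [282.4, 181.2]] edge slope 0.43056749337897016 leg slope -0.11108947560313616
seen 0.6063828863759625 leg 0.008601938369294014
28.55 [ 0.0763  0.4289 -0.2467]
```

The plate is still. Rough levels suggest about 0.07 rad of tilt against the 0.12 limit, so I'll fit the edges more precisely before handing in.

```bash
python3 - <<'E'
from h import *
np.set_printoptions(precision=3,suppress=True)
g=cv2.imread("pics/side_z.png").astype(float).mean(2)
def cross(v,x0,up):  # subpixel steepest edge
    d=np.diff(v)*(1 if up else -1);i=int(np.argmax(d));i0=max(i-1,0);w=np.clip(d[i0:i+2],0,None);return x0+.5+(w*np.arange(i0,i0+len(w))).sum()/w.sum()
# leg right edge: bright->dark, rows 150..174
R=[(cross(g[y,283:293],283,False),y) for y in range(147,174)]
L=[(cross(g[y,273:283],273,True),y) for y in range(165,181)]
# top edge from above dark->bright per column
T=[]
for x in list(range(252,266))+list(range(277,287)):
    yc=int(168.1-(x-250.3)*25.8/37.2);T.append((x,cross(g[yc-4:yc+4,x],yc-4,True)))
# bottom edge of arm free part
Bm=[]
for x in range(253,268):
    yc=int(178.8-(x-251)*.66);Bm.append((x,cross(g[yc-4:yc+5,x],yc-4,False)))
def fit(P):
    vx,vy,x,y=cv2.fitLine(np.array(P,np.float32),cv2.DIST_HUBER,0,.01,.01).ravel();return np.array([vx,vy])
an=-.29;u=np.array([-np.sin(an),np.cos(an),0]);n=np.array([np.cos(an),np.sin(an),0]);h=np.array([.491,-.2069,.1965])+.056*n
def ang(a,b,t):
    v=u*np.cos(t)+np.array([0,0,np.sin(t)]);w=np.cross(n,v);q=proj("side",[h+a[0]*v+a[1]*w,h+b[0]*v+b[1]*w]);e=q[1]-q[0];return np.arctan(e[0]/e[1]) if abs(e[1])>abs(e[0]) else np.arctan(e[1]/e[0])
ts=np.linspace(-.2,.2,81)
for nm,P,a,b in(("R",R,(-.071,.017),(-.071,-.138)),("L",L,(-.016,-.06),(-.016,-.138)),("T",T,(.129,.017),(-.071,.017)),("B",Bm,(.129,-.028),(-.016,-.028))):
    e=fit(P);s=np.arctan(e[0]/e[1]) if abs(e[1])>abs(e[0]) else np.arctan(e[1]/e[0])
    f=np.array([ang(a,b,t) for t in ts]);print(nm,s,"tilt",ts[np.argmin(abs(f-s))],np.array(P)[::6].ravel())
# bias check: post vertical edge in the same view
E=[(cross(g[y,260:270],260,False),y) for y in range(146,150)];print(E[:3])
E
```

```text
R -0.004390911 tilt -0.06 [287.634 147.    287.53  153.    288.616 159.    287.442 165.    287.5
 171.   ]
L 0.007943586 tilt -0.05500000000000002 [277.455 165.    277.8   171.    277.661 177.   ]
T -0.6066812 tilt -0.07 [252.    165.172 258.    161.056 264.    157.016 281.    145.077]
B -0.6226985 tilt -0.07 [253.    177.756 259.    173.57  265.    169.423]
[(np.float64(265.5), 146), (np.float64(265.5246913580247), 147), (np.float64(265.3871794871795), 148)]
```

All four edge fits give 0.055–0.07 rad, inside the 0.12 limit, and the plate is still. Nudging it could do more harm than good, so I'm handing in.

```bash
python3 -c "
from rig import robot
print(robot.sign_off())"
```

```text
the job is handed in; nothing more can be done
None
```

The L-plate is hanging on the peg by its third hole, against the collar, and I handed the job in at about 28.6 s of the 59 s allowed. Sign-off gives no verdict, so what follows is my own checks.

- **Hanging:** I lifted the plate out of the rack and eased it over the peg. The peg carried no more than about 9 N before I let go.
- **Collar:** I pushed the plate back with the fingers straddling the peg. The collar slid about 9–10 mm at around 6 N, then stopped dead. I leaned on it at about 14 N measured at the wrist for more than 1.2 s, a little over the 12 N asked for. I can't measure the plate-to-collar force itself.
- **Last checks:** The plate did not move between pictures 1 s apart. The last picture shows it touching the collar, with the collar at the ring. The gripper is about 0.15 m clear, with wrist force near zero.
- **Not perfect:** The plate is not exactly level. Its free end hangs about 0.055–0.07 rad low, probably from friction on the peg. The limit is 0.12 rad, so I left it rather than risk a nudge.
- **Disagreement and gaps:** The two cameras disagreed by 2–6 mm on absolute positions, so I aligned by relative measurements. I did not measure the bystanders at the end. No unexpected contact force showed in the readings taken after each move.

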